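# Open the foyer valet box and unscrew the canister's cap

## Task

Use the letter opener as a lever to pry up the hinged cover of the wooden valet box, swing the cover open until it stands upright or beyond on its own, and lay the opener flat on the terrazzo, clear of the box. Then unscrew the steel cap of the acrylic canister, which stays standing in its socket in the box: turn it counter-clockwise just until the thread lets go, without pulling the canister up. Finish while holding the cap level in the gripper a few centimetres straight above the canister's neck, touching nothing else; do not put it down, and leave everything else on the credenza undisturbed.

Things in the scene. Friction and masses are not known exactly. Their poses are not given: they have to be found in the camera images.
- valet_box: Dark wooden box fixed to the surface, 150 x 150 mm outside, 112 mm tall, walls 6 mm, open on top under a flat cover. Origin: centre of its underside, z up. Its front looks along its own -x (world -y, to the robot's right, within 17 degrees). A slot in the top of the front wall lets a blade in under the cover.
- slot (a point): Centre of the slot at the outer face of the box's front wall (box x = -75 mm, z = 105 mm); axes as the box. The slot is 70 mm wide and 14 mm high (z 98 to 112 mm), bounded above by the cover's underside. A blade goes in along the box's own +x.
- hinge (a point): Middle of the cover's hinge line, on the top outer edge of the box's back wall (box x = +75 mm, z = 112 mm); axes as the box; the hinge axis is y.
- cover_hinge (a joint): Opening angle of the cover in rad: 0 shut, grows as its front edge swings up, 1.57 upright, 1.95 its end stop, leaning back. Stiff hinge: friction 0.25 N m plus the cover's weight (about 3 N to lift at the front edge); it stays where it is left.
- cover: Flat square cover, 150 x 150 x 8 mm, 160 g, dark wood with a brass inlay, flush with the box's outside (no overhang). Origin: middle of the hinge line, at the underside. Shut, it extends 150 mm along its own -x, towards the front.
- opener: Letter opener, 180 mm long, about 70 g, lying flat, blade towards world +y within 26 degrees. Wooden handle 18 x 18 mm in section, own x -65 to +30 mm; steel blade 12 mm wide, 4 mm thick, x 30 to 115 mm, its middle 9 mm above the underside. Origin: underside of the handle, near the centre of mass (grip here); x points to the tip, z up.
- opener_tip (a point): Tip of the opener's blade, mid-thickness: 115 mm ahead of the opener's origin and 9 mm above its underside; axes as the opener.
- canister: Clear acrylic canister, about 0.4 kg, loose in the box's socket, under the cover. Square body 70 x 70 mm, 52 mm tall; neck to z = 68 mm. White balls inside. Origin: centre of its underside, 8 mm above the table, on the box's centre. A 74 mm square socket of brass rails, 22 mm tall, keeps it from turning (3 degrees of play); its axes are the box's.
- cap: Round ribbed steel cap on the canister, 58 mm across, 30 mm tall, 80 g, top 92 mm above the table. Origin: centre of its underside, 54 mm above the canister's origin when screwed on; z up. A rib across its top lies along its x. Grasp it across from above with the TCP 22 to 24 mm above its underside: fingertips then clear the canister's shoulder.
- cap_top (a point): Centre of the cap's top, 30 mm above its underside; axes as the cap. Thread: yaw of cap minus canister starts within -0.2 to 0.17 rad; turned counter-clockwise from above (+) it lets go at 1.13, lifts off up to 1.9, stops at 1.94. A springy seal makes it stiff (about 0.25 N m) and pushes it up with 12 N for 3 mm once loose. Raised 14 mm, it is off the neck.
- sunglasses_1: Bystander: sunglasses with amber lenses, about 130 x 135 x 42 mm, standing open, beyond the opener. Origin between the lenses, on the surface.
- sunglasses_2: Bystander: black sunglasses, about 130 x 135 x 42 mm, standing open, at the near right. Origin between the lenses, on the surface.
- pebbles: Bystander: stack of three white ceramic pebbles, 90 mm wide, about 81 mm tall, beyond the box. Origin: centre of its underside.
- dish: Bystander: white ceramic bowl, 110 mm wide, 40 mm tall, left of the box. Origin: centre of its underside.
- phone: Bystander: black phone lying flat, 150 x 72 x 9 mm, far right. Origin: centre of its underside.
- diffuser: Bystander: amber glass jar with a brass top, 56 mm wide, 70 mm tall, near left. Origin: centre of its underside.
Not all that is in view belongs to the job. There is more than one size of the opener; the one meant has the size given above.

How it is judged:
By the outcome, as a careful person would: the job done as asked, in the order asked, and still so for the second after the job is handed in, while the arm keeps its last pose, push and grip.
It also fails if it takes over 67 s, if anything falls off the work surface, if the arm or the gripper's body presses on something with over 40 N, if the wrist force passes 120 N, or if a joint passes its speed limit or range.

## Robot

A 6-joint arm with a two-finger parallel gripper is mounted at the origin on the work surface. World frame = base frame: x ahead of the robot, y to its left, z up, the work surface at z = 0. Lengths are in m, angles in degrees, forces in N, time in s.
With the tool pointing down it reaches from about 0.25 to 0.725 m from the base axis. Payload 9.7 kg.
Tool frame: the origin (TCP) lies between the finger pads, 19 mm behind the fingertips; this is the grasp point; z points along the fingers, y is the direction in which the jaws open and shut (so a half turn about z gives the same grasp; the last joint's range is limited). The gripper opens to 85 mm and grips with 20 to 120 N. Pads are 22 mm wide; open, the fingers measure 114 mm over their backs; the gripper's body (76 mm by 85 mm) begins 54 mm behind the grasp point. The pads swing forward as they close: fully open they stand 13 mm farther back than shut.
Start: joints at [-68.927, 4.979, 10.078, 95.1, 0, 90], TCP at [0.198, -0.513, 0.25] pointing down, gripper open.
Joint ranges: [-179.16, 179.16], [-48.56, 103.87], [-65.8, 70.77], [-126.05, 130.52], [-82.76, 87.17], [-180, 180]. Speed limits (degrees/s): [127.2, 127.2, 147.25, 180, 180, 180].

## Interface

Orientations are given as [roll, pitch, yaw] about the fixed x, y, z axes, in that order (R = Rz(yaw) Ry(pitch) Rx(roll)).
In Python, from workcell import bot gives the robot as it stands.
- The arm moves only by the shell command python3 -m pendant 'ROWS' [FORCE]. ROWS is JSON, a list that holds one entry, the list of rows, each a list of 7 numbers: the shift along the tool's x, y, z in cm, then the turn, a rotation vector about the tool's x, y, z in rad, then the opening in per cent of the stroke, from 0 (shut) to 100 (fully open). In form: [[[dx, dy, dz, ax, ay, az, gripper], ...]]. A call has 1 to 5 rows; each row shifts and turns the pose as measured when the row begins, along the tool's axes as they then stand; what a row does not reach is not made up. A row lasts 1/12 s, in which the tool goes at most 41.7 mm and 7.16 degrees, less where a joint would pass 70% of its speed; a pose out of reach is approached as far as the arm can. A call with a gripper value outside its range is refused whole. The fingers move at their own pace and stop on an object; FORCE is the grip in N (left out, the last holds). Time passes only in rows, so rows that do not move let the fingers close. It gives the time, the measured TCP pose, the force and the opening at its end, in the units of the state.
- bot.get_obs(): the state, without advancing time (a new reading comes with each control period).
- bot.camera(name): name is "side" or "top"; returns the picture (480x640x3 uint8, red, green, blue); there is no depth.
- bot.get_calibration(name): a dict with "intrinsics" (3x3 intrinsics, pixels), "D" ([k1, k2, p1, p2, k3] as OpenCV has them; the pictures are not rectified), "pose" (4x4, takes a point from camera to world coordinates). Camera axes: x right, y down, z forward; pixel columns grow to the right and rows downward; lengths in m; the calibration is good to about 2 mm. A picture is of the moment at which its call begins. get_calibration takes no time and is no camera call.
- bot.job_done(): hands the job in, once; it reports no verdict.
Trained networks look in the newest picture that a camera, given by its name, has taken for a name from the list of things; names that differ only in an ending like _2 or _b are one class to them, and where a whole thing is asked for, a point or a joint stands for the part that bears it (a point fixed in the world has none). Each returns a list of dicts, best first, with "confidence" (0 to 1); they miss things now and then, are a little off and sometimes report something else, mostly with a low value. They report only what shows in the picture. A call takes as long as a camera call. They do not tell look-alikes from the thing itself.
- bot.masks_of(camera, thing): "pixels" (480x640 bool, what is visible of it) and "extent" ([left, top, right, bottom] in pixels, round what is visible of it).
- bot.mark_of(camera, thing): "uv" ([column, row] in pixels: a listed point, or the origin of a listed thing).
The state is a dict: "time": time; "q": joint angles; "qd": joint speeds; "joint_efforts": joint torques, N m; "ee_pos": TCP position; "tcp_rot": TCP orientation; "wrist_force": force on the tool from outside, world axes, zero at the start; "torque": the same for the moment, N m; "opening": finger opening in m.
Only numpy, scipy, OpenCV 4.12 (cv2) and the standard library are available. Lean on these libraries where they do the work, as an engineer would, in place of code of your own. Each camera call takes 0.05 s, during which the arm holds its last target. There are 200 camera calls.

## Working session

There is one attempt and no reset: what is moved stays moved. The work goes in short steps, Python scripts to look and compute and a shell command to move; the robot and the scene stay as the last step left them, time stands still between calls to the robot, and variables do not carry over. Pictures are saved under pics/ and viewed, about 8 in all and at most 12, crops included, and the job is handed in when it is done.

```bash
ls; mkdir -p pics; cat > h.py <<'E'
import numpy as np, cv2
from workcell import bot
from scipy.spatial.transform import Rotation as R
def ray(cam,uv):
    c=bot.get_calibration(cam);K=np.array(c["intrinsics"]);D=np.array(c["D"]);P=np.array(c["pose"])
    n=cv2.undistortPoints(np.array([[uv]],float),K,D)[0,0]
    return P[:3,3],P[:3,:3]@np.array([n[0],n[1],1])
def at_z(cam,uv,z):
    o,d=ray(cam,uv);return o+d*(z-o[2])/d[2]
def tri(uvs,uvt):
    o1,d1=ray("side",uvs);o2,d2=ray("top",uvt)
    A=np.stack([d1,-d2],1);s=np.linalg.lstsq(A,o2-o1,rcond=None)[0]
    a=o1+s[0]*d1;b=o2+s[1]*d2;return (a+b)/2,np.linalg.norm(a-b)
def proj(cam,p):
    c=bot.get_calibration(cam);T=np.linalg.inv(np.array(c["pose"]))
    return cv2.projectPoints(np.array(p,float).reshape(-1,1,3),cv2.Rodrigues(T[:3,:3])[0],T[:3,3],np.array(c["intrinsics"]),np.array(c["D"]))[0][:,0]
def snap(cam,name,crop=None,s=1):
    im=bot.camera(cam)[:,:,::-1].copy()
    if crop: l,t,r,b=crop;im=im[t:b,l:r]
    if s!=1: im=cv2.resize(im,None,fx=s,fy=s,interpolation=cv2.INTER_CUBIC)
    cv2.imwrite(f"pics/{name}.png",im)
def st():
    o=bot.get_obs();print("t",o["time"],"p",np.round(o["ee_pos"],4),"rpy",np.round(o["tcp_rot"],2),"F",np.round(o["wrist_force"],1),"open",np.round(o["opening"],4),"q",np.round(o["q"],1));return o
E
python3 - <<'E'
from h import *
st()
snap("top","top0");snap("side","side0")
for cam in("top","side"):
    print(cam,bot.get_calibration(cam)["pose"])
    for n in["opener","opener_tip","slot","hinge","cover","valet_box"]:
        print(cam,n,[(np.round(m["uv"],1).tolist(),round(m["confidence"],2)) for m in bot.mark_of(cam,n)][:5])
    print([(m["extent"],round(m["confidence"],2)) for m in bot.masks_of(cam,"opener")])
E
```

```text
pics
t 0.0 p [ 0.1977 -0.513   0.2493] rpy [-179.92    0.     21.07] F [-0.3 -0.1 -0.2] open 0.0851 q [-68.9   5.   10.   95.1  -0.   90. ]
top [[-0.02916096 -0.99348909  0.11013206  0.39457027]
 [-0.99945054  0.03071656  0.01245449 -0.0525258 ]
 [-0.01575628 -0.10970836 -0.99383893  1.52362144]
 [ 0.          0.          0.          1.        ]]
top opener [([388.9, 240.9], 0.8), ([372.1, 326.0], 0.58)]
top opener_tip [([332.3, 285.4], 0.96), ([350.3, 229.3], 0.87)]
top slot [([303.6, 251.2], 0.9), ([167.4, 298.2], 0.71)]
top hinge [([242.1, 240.3], 0.85)]
top cover [([244.1, 242.7], 0.93)]
top valet_box [([275.7, 253.5], 0.81)]
[([351.6, 230.4, 414.4, 249.3], 0.77), ([182.7, 317.6, 208.7, 334.4], 0.62), ([333.6, 281.3, 400.1, 353.3], 0.57), ([239.0, 214.9, 304.7, 282.7], 0.5)]
side [[ 0.97470462 -0.15376855  0.16219169  0.34443772]
 [-0.22348534 -0.67798755  0.7002765  -0.84912574]
 [ 0.00228344 -0.7188102  -0.69520261  0.88295814]
 [ 0.          0.          0.          1.        ]]
side opener [([239.5, 322.7], 0.73), ([359.2, 327.3], 0.67)]
side opener_tip [([358.8, 278.8], 0.85), ([286.2, 271.6], 0.67), ([313.5, 225.2], 0.24)]
side slot [([312.9, 212.2], 0.56), ([312.9, 166.3], 0.55), ([245.8, 162.0], 0.55)]
side hinge [([311.7, 169.6], 0.62)]
side cover [([314.6, 168.2], 0.76)]
side valet_box [([312.5, 224.7], 0.93)]
[([202.1, 271.2, 286.9, 357.1], 0.97), ([352.8, 282.6, 361.4, 354.5], 0.86)]
```

View pics/top0.png

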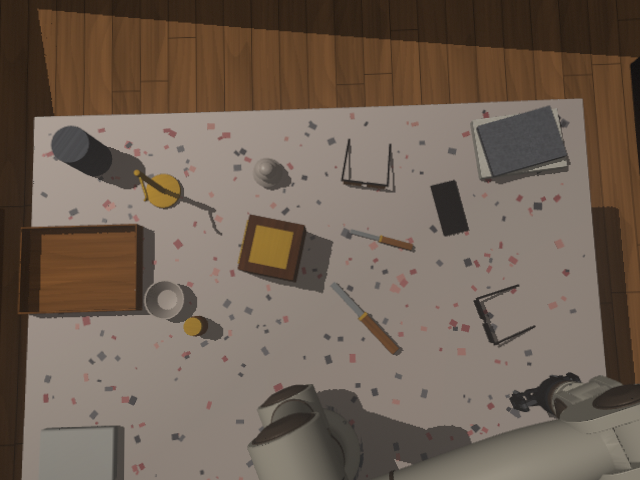

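View pics/side0.png

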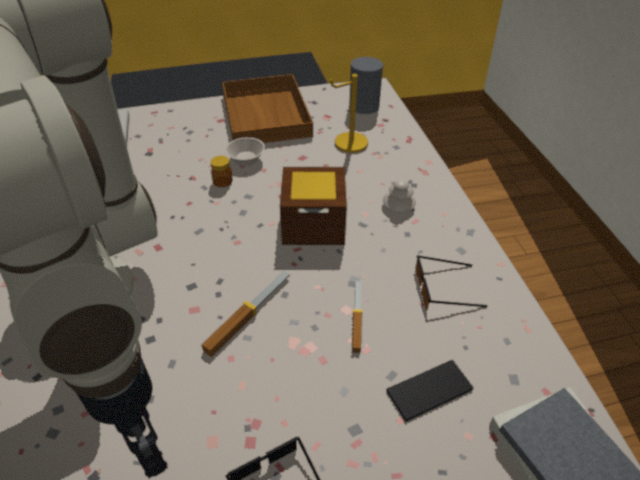

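```bash
python3 - <<'E'
from h import *
for s,t,n in [((359.2,327.3),(388.9,240.9),"opA"),((358.8,278.8),(350.3,229.3),"tipA"),((239.5,322.7),(372.1,326),"opB"),((286.2,271.6),(332.3,285.4),"tipB"),((312.9,212.2),(303.6,251.2),"slot"),((311.7,169.6),(242.1,240.3),"hinge")]:
    p,e=tri(s,t);print(n,np.round(p,4),round(e,4))
A=tri((359.2,327.3),(388.9,240.9))[0];tA=tri((358.8,278.8),(350.3,229.3))[0];print(np.linalg.norm(tA-A))
B=tri((239.5,322.7),(372.1,326))[0];tB=tri((286.2,271.6),(332.3,285.4))[0];print(np.linalg.norm(tB-B))
E
```

```text
opA [ 0.5755 -0.2256 -0.0019] 0.0051
tipA [ 0.6073 -0.1153  0.0196] 0.0008
opB [ 0.3369 -0.167   0.0075] 0.0056
tipB [ 0.4538 -0.0597  0.0202] 0.0077
slot [0.5368 0.0144 0.1152] 0.0041
hinge [0.5711 0.178  0.1076] 0.0057
0.11685784925926052
0.15918452960127494
```

The opener candidates are A, the short one (top 389,241; side 359,327; origin to tip about 117 mm), and B, the long one (top 372,326; side 240,323; about 159 mm and 43° off +y). I choose A, because its 115 mm length and its direction match the description. The slot shows in the side view at (313,210).

```bash
python3 - <<'E'
from h import *
a=bot.camera("top")[:,:,::-1];b=bot.camera("side")[:,:,::-1]
A=cv2.resize(a[200:300,225:425],None,fx=3,fy=3,interpolation=cv2.INTER_CUBIC)
B=cv2.resize(b[155:365,260:400],None,fx=2.85,fy=2.85,interpolation=cv2.INTER_CUBIC)[:598]
cv2.imwrite("pics/crop1a.png",A);cv2.imwrite("pics/crop1b.png",B)
C=np.zeros((598,600+int(B.shape[1]*0.5),3),np.uint8);C[:300,:600]=A;b2=cv2.resize(B,None,fx=.5,fy=.5)
C2=np.zeros((600,800,3),np.uint8);C2[:300,:600]=A;B2=cv2.resize(b[155:255,265:365],None,fx=3,fy=3,interpolation=cv2.INTER_CUBIC);C2[300:,:300]=B2
B3=cv2.resize(b[270:360,310:410],None,fx=3,fy=3,interpolation=cv2.INTER_CUBIC);C2[300:570,300:600]=B3
cv2.imwrite("pics/crop1.png",C2)
for cam in("top","side"):
    for n,z in[("opener",0),("opener_tip",.009),("slot",.105),("hinge",.112)]:
        for m in bot.mark_of(cam,n)[:2]: print(cam,n,np.round(at_z(cam,m["uv"],z)[:2],4),round(m["confidence"],2))
    for m in bot.masks_of(cam,"opener"):
        ys,xs=np.nonzero(m["pixels"])
        p=np.array([at_z(cam,(x,y),.012)[:2] for x,y in zip(xs,ys)])
        r=cv2.minAreaRect(p.astype(np.float32)*1000);u=np.linalg.svd(p-p.mean(0),full_matrices=False)[2][0]
        print(cam,"mask",r,np.degrees(np.arctan2(*u[::-1])),p[np.argmin(p@u)],p[np.argmax(p@u)])
    for m in bot.masks_of(cam,"cover")[:1]:
        ys,xs=np.nonzero(m["pixels"]);p=np.array([at_z(cam,(x,y),.12)[:2] for x,y in zip(xs,ys)])
        print(cam,"cover",m["extent"],cv2.minAreaRect(p.astype(np.float32)*1000))
E
```

```text
top opener [ 0.3399 -0.1767] 0.78
top opener [ 0.571  -0.2177] 0.74
top opener_tip [ 0.6072 -0.1156] 0.77
top opener_tip [ 0.459  -0.0619] 0.6
top slot [0.5378 0.0162] 0.68
top hinge [0.577  0.1737] 0.6
top mask ((358.54803466796875, -143.46575927734375), (259.59228515625, 31.47146224975586), 43.277347564697266) -138.07779960925754 [ 0.45701515 -0.05871004] [ 0.26146946 -0.22962802]Traceback (most recent call last):
  File "<stdin>", line 15, in <module>
  File "h.py", line 9, in at_z
    o,d=ray(cam,uv);return o+d*(z-o[2])/d[2]
        ~~~^^^^^^^^
  File "h.py", line 5, in ray
    c=bot.get_calibration(cam);K=np.array(c["intrinsics"]);D=np.array(c["D"]);P=np.array(c["pose"])
ValueError: time passes only in moves, steps and waits
```

View pics/crop1.png

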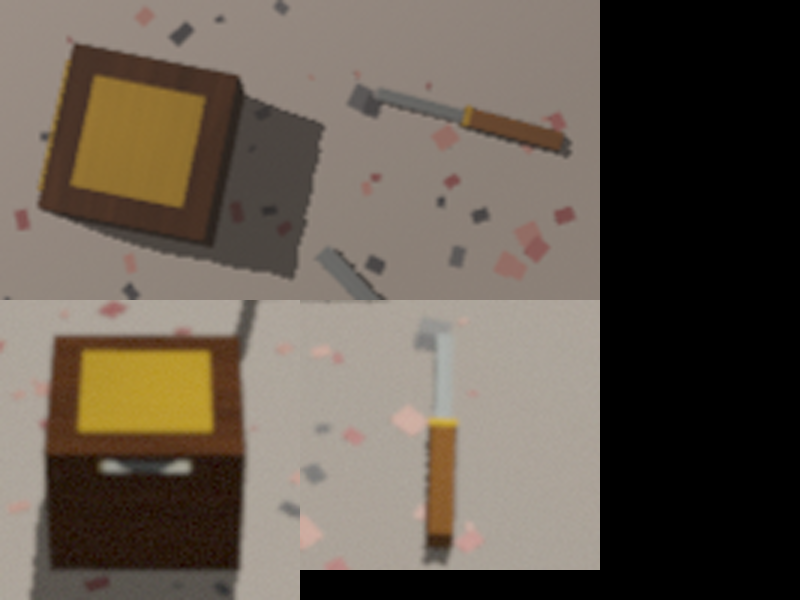

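The crop confirms the choice. In the top view opener A has its tip at (351,231) and its handle end at (414,249), and the cover corners are at about (250,215), (304,225), (294,281) and (238,269). In the side view the slot is a bright opening under the front of the cover.

```bash
cat >> h.py <<'E'
import functools
_gc=bot.get_calibration
class B_: pass
_C={c:_gc(c) for c in("top","side")}
bot_get=lambda n:_C[n]
E
sed -i 's/bot.get_calibration(/bot_get(/' h.py
python3 - <<'E'
from h import *
f=lambda c:(c[0]/3+225-.33,c[1]/3+200-.33)
c=[at_z("top",f(q),.12)[:2] for q in[(74,44),(239,76),(207,243),(40,207)]]
print(np.round(c,4),[round(np.linalg.norm(c[i]-c[i-1]),4) for i in range(4)],"centre",np.mean(c,0))
d=(c[0]+c[3]-c[1]-c[2]);print("yaw",np.degrees(np.arctan2(d[1],d[0])), "from sides", np.degrees(np.arctan2(*(c[3]-c[0])[::-1])))
g=lambda q:(q[0]/3+265-.33,(q[1]-300)/3+155-.33)
c=[at_z("side",g(q),.12)[:2] for q in[(57,337),(239,337),(243,454),(47,454)]]
print(np.round(c,4),[round(np.linalg.norm(c[i]-c[i-1]),4) for i in range(4)],"centre",np.mean(c,0))
d=c[0]+c[1]-c[2]-c[3];print("yaw",np.degrees(np.arctan2(d[1],d[0])))
t,e,fe=[at_z("top",f(q),z)[:2] for q,z in[((378,94),.009),((568,147),.009),((465,116),.012)]]
print("top tip",t,"end",e,"ferr",fe,np.linalg.norm(t-e),np.degrees(np.arctan2(*(t-e)[::-1])),"org",e+(t-e)*65/180)
k=lambda q:(q[0]/3-100+310-.33,(q[1]-300)/3+270-.33)
t,e,fe=[at_z("side",k(q),z)[:2] for q,z in[((444,333),.009),((439,537),.018),((443,421),.018)]]
print("side tip",t,"end",e,"ferr",fe,np.linalg.norm(t-e),np.degrees(np.arctan2(*(t-e)[::-1])),"org",e+(t-e)*65/180)
E
```

```text
[[0.6412 0.1555]
 [0.608  0.0102]
 [0.4616 0.0419]
 [0.4976 0.1874]] [np.float64(0.1471), np.float64(0.1491), np.float64(0.1498), np.float64(0.1499)] centre [0.55211389 0.09873612]
yaw 76.6338944719186 from sides 167.49360443525703
[[0.501  0.1869]
 [0.6437 0.1546]
 [0.6088 0.0135]
 [0.4678 0.0454]] [np.float64(0.1453), np.float64(0.1463), np.float64(0.1454), np.float64(0.1445)] centre [0.55533423 0.10009851]
yaw 76.45998490974613
top tip [ 0.60345826 -0.11652441] end [ 0.54733826 -0.29380263] ferr [ 0.57946975 -0.19780911] 0.18594897684268966 72.43405885371511 org [ 0.56760382 -0.22978549]
side tip [ 0.60698483 -0.11100794] end [ 0.552536   -0.28792425] ferr [ 0.58128575 -0.19643759] 0.18510552953810244 72.89341439208678 org [ 0.57219808 -0.2240378 ]
```

```bash
python3 -m pendant '[[[0,0,0,0,0,-0.113,100],[0,0,0,0,0,-0.113,100],[0,0,0,0,0,-0.113,100],[0,0,0,0,0,-0.113,100],[0,0,0,0,0,-0.113,100]]]'; python3 -m pendant '[[[0,0,0,0,0,-0.113,100],[0,0,0,0,0,-0.113,100],[0,0,0,0,0,-0.11,100]]]'; for i in 1; do python3 -m pendant '[[[3.2,2.25,0.6,0,0,0,100],[3.2,2.25,0.6,0,0,0,100],[3.2,2.25,0.6,0,0,0,100],[3.2,2.25,0.6,0,0,0,100],[3.2,2.25,0.6,0,0,0,100]]]'; python3 -m pendant '[[[3.2,2.25,0.6,0,0,0,100],[3.2,2.25,0.6,0,0,0,100],[3.2,2.25,0.6,0,0,0,100],[3.2,2.25,0.6,0,0,0,100],[3.2,2.25,0.6,0,0,0,100]]]';done
python3 -c "
from h import *
st()"
```

```text
time: 1.57
ee_pos: [0.1978, -0.5132, 0.25]
tcp_rot: [180.0, -0.0, 54.6]
wrist_force: [-0.0, 0.9, -0.8]
opening: 0.0853
time: 1.82
ee_pos: [0.1978, -0.5132, 0.25]
tcp_rot: [180.0, -0.0, 74.9]
wrist_force: [-0.5, 0.3, -0.2]
opening: 0.085
time: 2.23
ee_pos: [0.3471, -0.3878, 0.2191]
tcp_rot: [179.9, 0.2, 74.9]
wrist_force: [1.2, -0.4, -0.3]
opening: 0.0854
time: 2.65
ee_pos: [0.5035, -0.2552, 0.1883]
tcp_rot: [179.8, 0.2, 74.8]
wrist_force: [0.4, -0.3, 1.2]
opening: 0.0854
t 2.65 p [ 0.5035 -0.2552  0.1883] rpy [179.8    0.24  74.82] F [ 0.4 -0.3  1.2] open 0.0854 q [-26.8   5.9   4.2  88.1  -0.2  78.4]
```

```bash
python3 -m pendant '[[[1.6,1.9,2.5,0,0,0.037,100],[1.6,1.9,2.5,0,0,0,100],[1.6,1.9,2.5,0,0,0,100],[0,0,2.5,0,0,0,100],[0,0,0.5,0,0,0,100]]]'; 
python3 - <<'E'
from h import *
st()
a=bot.camera("top")[:,:,::-1];b=bot.camera("side")[:,:,::-1]
C=np.zeros((600,800,3),np.uint8)
C[:300,:600]=cv2.resize(a[190:290,290:490],(600,300),interpolation=cv2.INTER_CUBIC)
C[300:,:600]=cv2.resize(b[255:355,260:460],(600,300),interpolation=cv2.INTER_CUBIC)
cv2.imwrite("pics/g1.png",C)
E
```

```text
time: 3.07
ee_pos: [0.5819, -0.2169, 0.0801]
tcp_rot: [179.5, 0.2, 73.1]
wrist_force: [-0.4, -0.1, -0.6]
opening: 0.0856
t 3.0667 p [ 0.5819 -0.2169  0.0801] rpy [179.51   0.2   73.13] F [-0.4 -0.1 -0.6] open 0.0856 q [-20.4  14.2   1.7  77.   -0.2  86.5]
```

View pics/g1.png

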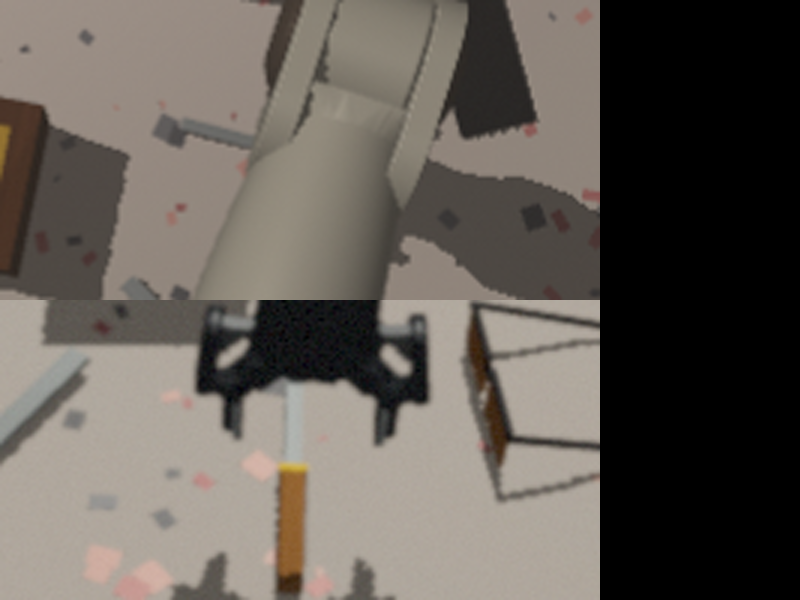

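Side view: the fingers, at (235,430) and (385,430) in the crop, straddle the handle line (293,520) about 1 cm too far forward and right. I correct this, descend and grip.

```bash
python3 -m pendant '[[[-0.5,-0.4,1.5,0,0,0,100],[-0.6,-0.4,1.5,0,0,0,100],[0,0,1.4,0,0,0,100],[0,0,1.2,0,0,0,100],[0,0,0,0,0,0,100]]]' 100; python3 -c "
from h import *
st()"
```

```text
time: 3.58
ee_pos: [0.5734, -0.2312, 0.0371]
tcp_rot: [178.6, 0.3, 72.8]
wrist_force: [0.3, -0.1, -0.1]
opening: 0.0858
t 3.5833 p [ 0.5734 -0.2312  0.0371] rpy [178.59   0.29  72.84] F [ 0.3 -0.1 -0.1] open 0.0858 q [-21.9  14.   -3.3  71.3  -0.2  85.3]
```

```bash
python3 -m pendant '[[[0.5,-0.4,0.7,0.024,0,0,100],[0,0,0.6,0,0,0,100],[0,0,0,0,0,0,100]]]' 100; python3 -c "
from h import *
st()"
```

```text
time: 3.83
ee_pos: [0.572, -0.2263, 0.0273]
tcp_rot: [179.8, 0.3, 72.7]
wrist_force: [0.3, -0.7, -0.3]
opening: 0.0857
t 3.8333 p [ 0.572  -0.2263  0.0273] rpy [179.82   0.31  72.74] F [ 0.3 -0.7 -0.3] open 0.0857 q [-21.5  15.1  -3.1  71.6  -0.3  85.8]
```

Now lower 4 mm and close at 100 N.

```bash
python3 -m pendant '[[[0,0,0.5,0,0,0,100],[0,0,0,0,0,0,0],[0,0,0,0,0,0,0],[0,0,0,0,0,0,0],[0,0,0,0,0,0,0]]]' 100;python3 -m pendant '[[[0,0,0,0,0,0,0],[0,0,0,0,0,0,0],[0,0,0,0,0,0,0],[0,0,0,0,0,0,0],[0,0,0,0,0,0,0]]]'; python3 -m pendant '[[[0,0,0,0,0,0,0],[0,0,0,0,0,0,0],[0,0,0,0,0,0,0]]]'; python3 -c "
from h import *
st()"
```

```text
time: 4.25
ee_pos: [0.5731, -0.2262, 0.0232]
tcp_rot: [179.7, 0.3, 72.8]
wrist_force: [0.4, 0.2, 0.2]
opening: 0.0389
time: 4.67
ee_pos: [0.5734, -0.2263, 0.0242]
tcp_rot: [179.7, 0.3, 72.8]
wrist_force: [0.3, 0.1, -0.4]
opening: 0.0152
time: 4.92
ee_pos: [0.5733, -0.2263, 0.0239]
tcp_rot: [179.7, 0.3, 72.8]
wrist_force: [-0.1, 0.3, 0.3]
opening: 0.015
t 4.9167 p [ 0.5733 -0.2263  0.0239] rpy [179.68   0.32  72.79] F [-0.1  0.3  0.3] open 0.015 q [-21.4  15.3  -3.3  71.1  -0.3  85.8]
```

```bash
python3 -m pendant '[[[0,0,-2,0,0,0,0],[0,0,-2.5,0,0,0,0],[0,0,-2.5,0.006,0,-0.066,0],[0,0,-2.5,0,0,0,0],[0,0,0,0,0,0,0]]]'; python3 -m pendant '[[[2.4,-2.35,0,0,0,0,0],[2.4,-2.35,0,0,0,0,0],[2.4,-2.35,0,0,0,0,0],[2.4,-2.35,0,0,0,0,0],[0,0,0,0,0,0,0]]]'; 
python3 - <<'E'
from h import *
st()
a=bot.camera("top")[:,:,::-1];b=bot.camera("side")[:,:,::-1]
C=np.zeros((600,800,3),np.uint8)
C[:300,:600]=cv2.resize(a[190:290,225:425],(600,300),interpolation=cv2.INTER_CUBIC)
C[300:,:600]=cv2.resize(b[190:290,210:410],(600,300),interpolation=cv2.INTER_CUBIC)
cv2.imwrite("pics/g2.png",C)
for c in("top","side"):
    for m in bot.mark_of(c,"opener_tip")[:3]: print(c,np.round(m["uv"],1),round(m["confidence"],2),np.round(at_z(c,m["uv"],.105),4))
E
```

```text
time: 5.33
ee_pos: [0.5711, -0.2249, 0.1196]
tcp_rot: [-179.6, 0.3, 76.7]
wrist_force: [1.0, 0.2, 0.2]
opening: 0.0149
time: 5.75
ee_pos: [0.4997, -0.1078, 0.1175]
tcp_rot: [-179.6, 0.3, 76.5]
wrist_force: [0.1, -0.0, -2.0]
opening: 0.0151
t 5.75 p [ 0.4997 -0.1078  0.1175] rpy [-179.57    0.28   76.47] F [ 0.1 -0.  -2. ] open 0.0151 q [-12.   -0.4 -10.1  80.7  -0.3  91.5]
top [307.5 256.4] 0.66 [0.5257 0.0046 0.105 ]
side [286.4 271.3] 0.66 [ 0.447  -0.1368  0.105 ]
```

View pics/g2.png

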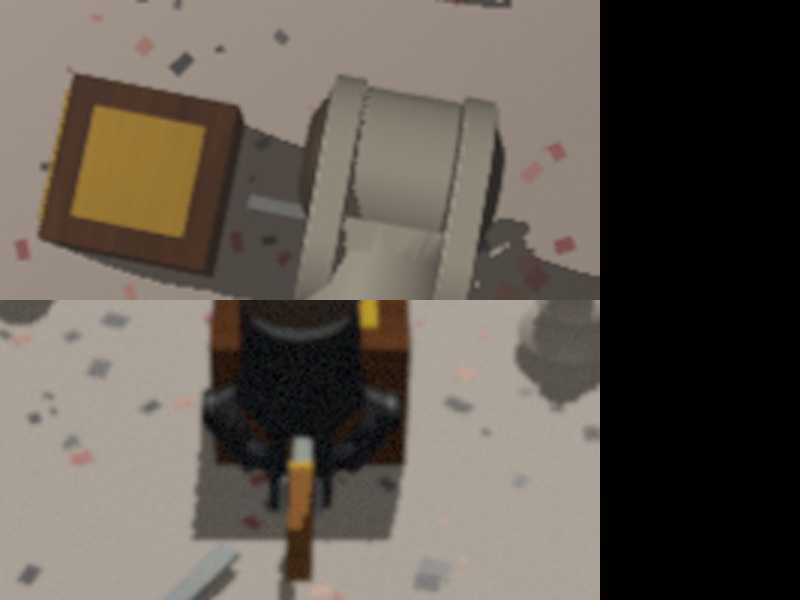

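```bash
python3 -m pendant '[[[0,0,-0.25,-0.007,0,0,0],[0,0,0,0,0,0,0]]]';python3 - <<'E'
from h import *
o=st();p=np.array(o["ee_pos"]);M=R.from_euler("xyz",o["tcp_rot"],degrees=True).as_matrix()
for pit in(-5,0,5):
    f=lambda x,z:p+M@(np.array([-.001,0,.015])+R.from_euler("y",pit,degrees=True).apply([x,0,-z]))
    q=proj("side",[f(30,0)if 0 else f(.030,.009),f(-.065,.009),f(-.065,-.009)]);print(pit,np.round((q-[210,190])*3+[0,300],0).tolist(), f(.115,0))
b=bot.camera("side")[:,:,::-1];cv2.imwrite("pics/s3.png",cv2.resize(b[190:290,260:360],(600,600),interpolation=cv2.INTER_CUBIC))
E
```

```text
time: 6.12
ee_pos: [0.5036, -0.113, 0.1201]
tcp_rot: [179.9, 0.4, 76.3]
wrist_force: [0.0, -0.1, -0.8]
opening: 0.0156
t 6.1167 p [ 0.5036 -0.113   0.1201] rpy [179.86   0.36  76.26] F [ 0.  -0.1 -0.8] open 0.0156 q [-12.5  -0.3  -9.8  80.4  -0.4  91.3]
-5 [[306.0, 468.0], [303.0, 562.0], [303.0, 582.0]] [ 0.53061396 -0.00289241  0.09431967]
0 [[306.0, 466.0], [303.0, 569.0], [303.0, 587.0]] [ 0.53070881 -0.00240057  0.10433961]
5 [[306.0, 464.0], [303.0, 575.0], [303.0, 592.0]] [ 0.53059585 -0.00275891  0.11436503]
```

View pics/s3.png

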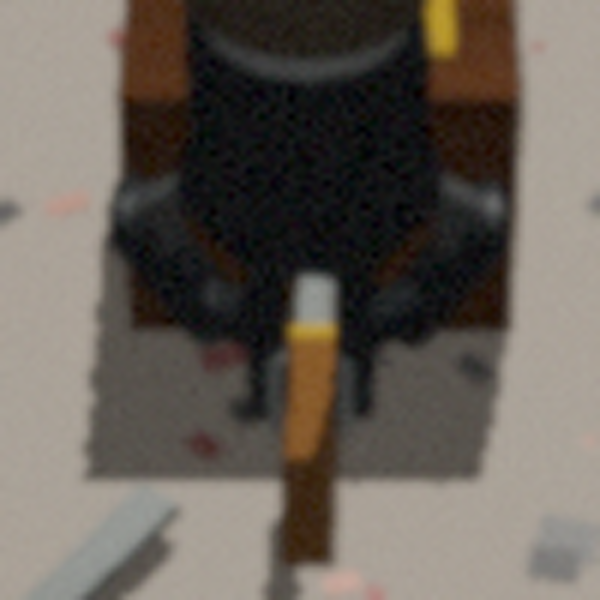

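The opener is level to within about 5° and aligned with the slot: the handle runs from the ferrule (312,330) to the end (308,560) in the crop. I will approach in small steps and watch the force.

```bash
python3 -m pendant '[[[1.2,0,-0.25,0,0,0,0],[1.0,0,0,0,0,0,0],[0,0,0,0,0,0,0]]]';python3 -c "
from h import *
st();ms=bot.camera('side')
m=bot.masks_of('side','opener')
for k in m: print(k['extent'],k['confidence'])"; python3 -m pendant '[[[0.4,0,0,0,0,0,0],[0,0,0,0,0,0,0]]]';  python3 -m pendant '[[[0.4,0,0,0,0,0,0],[0,0,0,0,0,0,0]]]'
```

```text
time: 6.42
ee_pos: [0.5096, -0.0917, 0.1218]
tcp_rot: [179.9, 0.4, 76.1]
wrist_force: [-0.3, -0.5, -1.3]
opening: 0.0151
t 6.4167 p [ 0.5096 -0.0917  0.1218] rpy [179.93   0.36  76.06] F [-0.3 -0.5 -1.3] open 0.0151 q [-10.   -0.1  -9.3  80.7  -0.4  93.9]
[308.4, 228.2, 317.7, 276.4] 0.76
[202.2, 273.5, 287.2, 356.5] 0.56
time: 6.68
ee_pos: [0.5104, -0.0883, 0.1217]
tcp_rot: [179.9, 0.4, 76.1]
wrist_force: [0.2, -0.4, -1.1]
opening: 0.0154
time: 6.85
ee_pos: [0.5113, -0.0841, 0.1216]
tcp_rot: [180.0, 0.4, 76.1]
wrist_force: [0.4, 0.2, -1.5]
opening: 0.0152
```

```bash
for i in 1; do python3 -m pendant '[[[0.4,0,0,0,0,0,0],[0,0,0,0,0,0,0]]]';  python3 -m pendant '[[[0.4,0,0,0,0,0,0],[0,0,0,0,0,0,0]]]'; done
```

```text
time: 7.02
ee_pos: [0.5124, -0.0799, 0.1215]
tcp_rot: [179.9, 0.4, 76.1]
wrist_force: [-0.4, 0.3, -0.5]
opening: 0.0154
time: 7.18
ee_pos: [0.5134, -0.0756, 0.1215]
tcp_rot: [179.9, 0.4, 76.1]
wrist_force: [-0.4, -0.5, -1.0]
opening: 0.0149
```

```bash
python3 -m pendant '[[[0.6,0,0,0,0,0,0],[0.6,0,0,0,0,0,0],[0,0,0,0,0,0,0]]]';  python3 -m pendant '[[[0.6,0,0,0,0,0,0],[0.6,0,0,0,0,0,0],[0,0,0,0,0,0,0]]]'; python3 - <<'E'
from h import *
st();snap("top","t4",(225,190,385,290),5);
E
```

```text
time: 7.43
ee_pos: [0.5166, -0.0629, 0.1214]
tcp_rot: [179.9, 0.4, 76.1]
wrist_force: [-0.7, -0.3, -0.8]
opening: 0.015
time: 7.68
ee_pos: [0.5198, -0.0497, 0.1214]
tcp_rot: [179.9, 0.4, 76.1]
wrist_force: [-0.6, -0.3, -0.1]
opening: 0.0152
t 7.6833 p [ 0.5198 -0.0497  0.1214] rpy [179.94   0.39  76.07] F [-0.6 -0.3 -0.1] open 0.0152 q [-5.3  0.6 -8.7 80.7 -0.4 98.7]
```

View pics/t4.png

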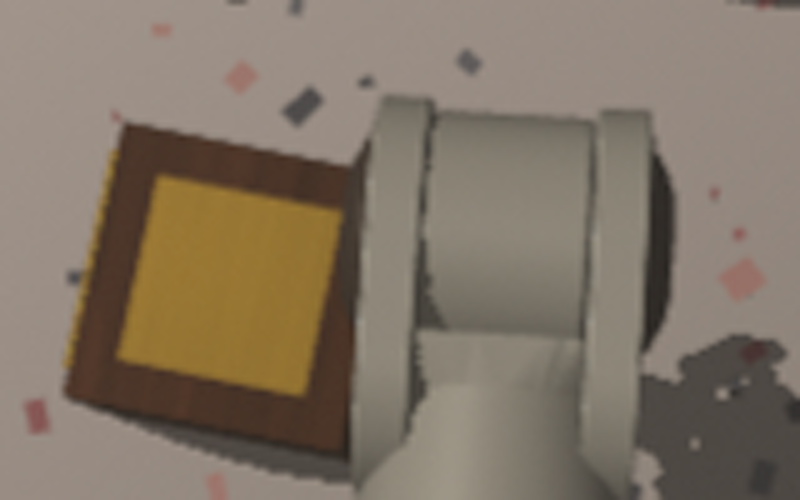

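The blade is about 37 mm inside the slot, under the cover: no force, and nothing shows on top of the cover. Now I pry by tilting the tip up.

```bash
python3 -m pendant '[[[0,0,0,0,0.08,0,0],[0,0,0,0,0,0,0]]]' 120;  python3 -m pendant '[[[0,0,0,0,0.08,0,0],[0,0,0,0,0.08,0,0],[0,0,0,0,0,0,0]]]'; python3 - <<'E'
from h import *
st();bot.camera("top");bot.camera("side")
for c in("top","side"):
    m=bot.masks_of(c,"cover");print(c,[(k["extent"],round(k["confidence"],2)) for k in m[:2]])
snap("side","s5",(230,120,390,240),5)
E
```

```text
time: 7.9
ee_pos: [0.5196, -0.0492, 0.1208]
tcp_rot: [180.0, -4.3, 76.2]
wrist_force: [0.5, -0.9, -1.8]
opening: 0.0144
time: 8.15
ee_pos: [0.5191, -0.0492, 0.1197]
tcp_rot: [-179.9, -13.5, 76.2]
wrist_force: [-0.1, 0.3, -2.0]
opening: 0.0145
t 8.15 p [ 0.5191 -0.0492  0.1197] rpy [-179.91  -13.5    76.2 ] F [-0.1  0.3 -2. ] open 0.0145 q [-12.3  -0.2 -10.4  79.4  13.5  91.6]
top [([237.4, 213.7, 302.6, 281.5], 0.79)]
side [([278.1, 167.9, 346.3, 198.6], 0.67)]
```

View pics/s5.png

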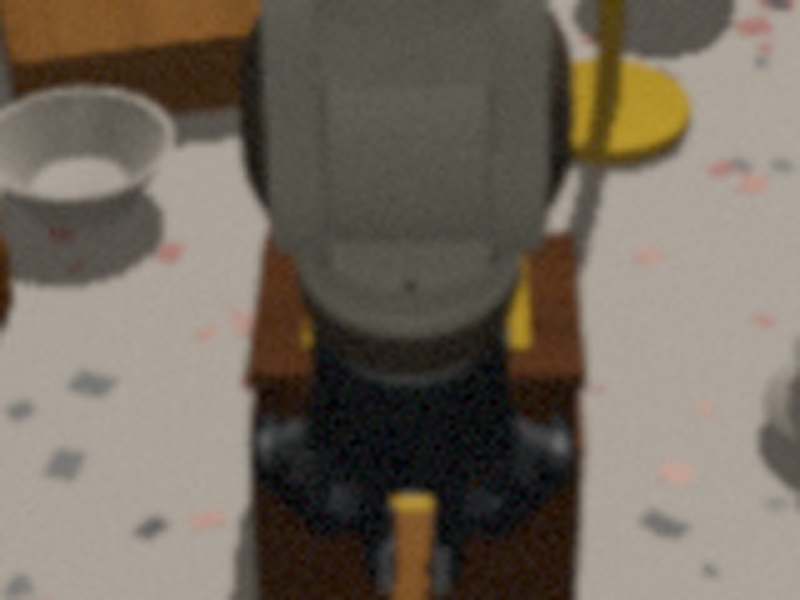

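The front edge of the cover has risen from row 206 to about row 195, roughly 11° open. I continue along the arc.

```bash
cat >> h.py <<'E'
def tipbox(c=(.5535,.099),yaw=76.6):
    o=bot.get_obs();M=R.from_euler("xyz",o["tcp_rot"],degrees=True).as_matrix()
    p=np.array(o["ee_pos"])+M@[.114,0,.015]-[c[0],c[1],0]
    b=R.from_euler("z",-yaw,degrees=True).apply(p);q=R.from_euler("z",-yaw,degrees=True).apply(np.array(o["ee_pos"])-[c[0],c[1],0])
    print("tip box",np.round(b,4),"tcp box",np.round(q,4),"theta",np.degrees(np.arctan2(b[2]-.112,.075-b[0])).round(1),"r",np.hypot(b[2]-.112,.075-b[0]).round(4))
E
python3 -m pendant '[[[0.7,0,-1.05,0,0,0,0],[0.7,0,-1.05,0,0,0,0],[0.7,0,-1.05,0,0,0,0],[0,0,0,0,0,0,0]]]';  python3 -m pendant '[[[1.05,0,-0.8,0,0,0,0],[1.05,0,-0.8,0,0,0,0],[1.05,0,-0.8,0,0,0,0],[0,0,0,0,0,0,0]]]'; python3 -c "
from h import *
st();tipbox()"
```

```text
time: 8.73
ee_pos: [0.5229, -0.0335, 0.1594]
tcp_rot: [-180.0, -13.0, 76.4]
wrist_force: [0.3, -0.7, -3.4]
opening: 0.0146
time: 9.07
ee_pos: [0.5296, -0.0061, 0.1941]
tcp_rot: [179.9, -12.9, 76.5]
wrist_force: [-0.3, 0.7, -2.0]
opening: 0.0147
t 9.0667 p [ 0.5296 -0.0061  0.1941] rpy [179.94 -12.92  76.51] F [-0.3  0.7 -2. ] open 0.0147 q [-7.1 -0.6 -2.6 86.5 12.8 96.6]
tip box [ 0.0067 -0.0012  0.205 ] tcp box [-0.1078 -0.0011  0.1941] theta 53.7 r 0.1154
```

```bash
python3 -m pendant '[[[1.2,0,-0.23,0,0,0,0],[1.2,0,-0.23,0,0,0,0],[1.2,0,-0.23,0,0,0,0],[0,0,0,0,0,0,0]]]';  python3 -m pendant '[[[1.15,0,0.1,0,0,0,0],[1.15,0,0.1,0,0,0,0],[1.15,0,0.1,0,0,0,0],[0,0,0,0,0,0,0]]]'; python3 - <<'E'
from h import *
st();tipbox();snap("side","s6",(230,60,390,240),3.3)
E
```

```text
time: 9.4
ee_pos: [0.5382, 0.0294, 0.2111]
tcp_rot: [179.9, -12.9, 76.6]
wrist_force: [0.4, 0.7, -0.5]
opening: 0.0148
time: 9.73
ee_pos: [0.5467, 0.0658, 0.2161]
tcp_rot: [179.9, -13.0, 76.6]
wrist_force: [0.7, -0.3, -0.8]
opening: 0.014
t 9.7333 p [0.5467 0.0658 0.2161] rpy [179.88 -12.97  76.6 ] F [ 0.7 -0.3 -0.8] open 0.014 q [  0.8   0.7   1.1  87.   12.5 104.6]
tip box [ 0.0806 -0.0011  0.2271] tcp box [-0.0338 -0.0011  0.2161] theta 92.8 r 0.1152
```

View pics/s6.png

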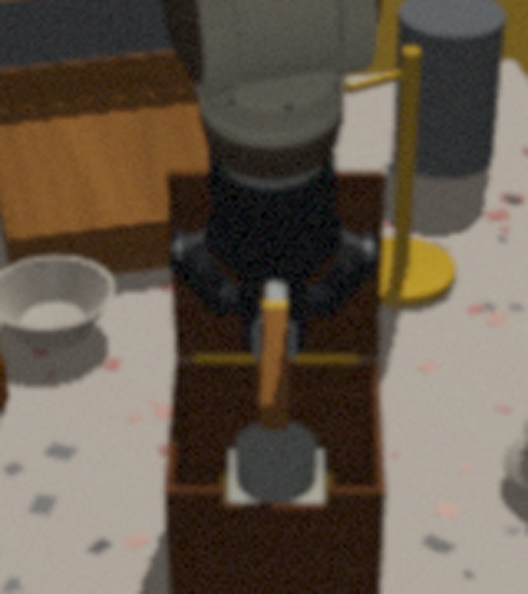

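Side view: the cover stands upright behind the box (crop rows 175–355) and the canister with its cap shows inside (275,460). I push about 10° further, then retreat.

```bash
python3 -m pendant '[[[0.9,0,0.45,0,0,0,0],[0.9,0,0.45,0,0,0,0],[0,0,0,0,0,0,0]]]'; python3 -c "
from h import *
st();tipbox()"; python3 -m pendant '[[[-2.5,0,-0.5,0,0,0,0],[-3,0,-0.7,0,0,0,0],[-3.5,0,-0.8,0,-0.113,0,0],[-3.5,0,0,0,-0.113,0,0],[-3.5,0,0,0,0,0,0]]]';python3 -m pendant '[[[-3.5,0,0,0,0,0,0],[-3.5,0,0,0,0,0,0],[-3.5,0,0,0,0,0,0],[0,0,0,0,0,0,0]]]';python3 - <<'E'
from h import *
st();tipbox();a=bot.camera("top");bot.camera("side")
for c in("top","side"):
    m=bot.masks_of(c,"cover");print(c,[(k["extent"],round(k["confidence"],2)) for k in m[:2]])
E
```

```text
time: 10.03
ee_pos: [0.5515, 0.0855, 0.2109]
tcp_rot: [179.9, -13.0, 76.6]
wrist_force: [-0.0, -0.5, -1.3]
opening: 0.0147
t 10.0333 p [0.5515 0.0855 0.2109] rpy [179.87 -13.    76.6 ] F [-0.  -0.5 -1.3] open 0.0147 q [  2.9   1.3   1.1  86.   12.4 106.8]
tip box [ 0.1009 -0.0013  0.222 ] tcp box [-0.0136 -0.0012  0.2109] theta 103.2 r 0.113
time: 10.45
ee_pos: [0.5135, -0.0722, 0.2044]
tcp_rot: [-180.0, 0.3, 77.1]
wrist_force: [0.6, 0.6, -2.1]
opening: 0.0144
time: 10.78
ee_pos: [0.4878, -0.1816, 0.2043]
tcp_rot: [-179.9, 0.4, 77.1]
wrist_force: [0.1, 0.7, -1.1]
opening: 0.0145
t 10.7833 p [ 0.4878 -0.1816  0.2043] rpy [-179.94    0.41   77.12] F [ 0.1  0.7 -1.1] open 0.0145 q [-20.2   0.2   0.1  89.9  -0.4  82.7]
tip box [-0.1743 -0.      0.1885] tcp box [-0.2882 -0.0011  0.2043] theta 17.1 r 0.2608
top [([210.7, 204.2, 250.4, 270.7], 0.71)]
side [([281.5, 142.3, 345.1, 168.5], 0.82)]
```

```bash
python3 -m pendant '[[[-0.8,3,2.2,0,0,0,0],[-0.8,3,2.2,0,0,0,0],[-0.8,3,2.2,0,0,0,0],[0,0,2.5,0,0,0,0],[0,0,2.5,0,0,0,0]]]'; python3 -m pendant '[[[0,0,2.2,0,0,0,0],[0,0,1.7,0,0,0,0],[0,0,0,0,0,0,0]]]';python3 - <<'E'
from h import *
st();snap("side","s7",(300,250,400,350),6)
E
```

```text
time: 11.4
ee_pos: [0.5812, -0.2159, 0.0919]
tcp_rot: [179.3, 0.3, 77.9]
wrist_force: [-0.2, -0.4, -0.8]
opening: 0.0143
time: 11.65
ee_pos: [0.5813, -0.2103, 0.0437]
tcp_rot: [179.8, 0.2, 78.3]
wrist_force: [-0.1, 0.3, -0.7]
opening: 0.0142
t 11.65 p [ 0.5813 -0.2103  0.0437] rpy [179.82   0.19  78.25] F [-0.1  0.3 -0.7] open 0.0142 q [-19.8  15.   -1.4  73.4  -0.2  81.9]
```

View pics/s7.png

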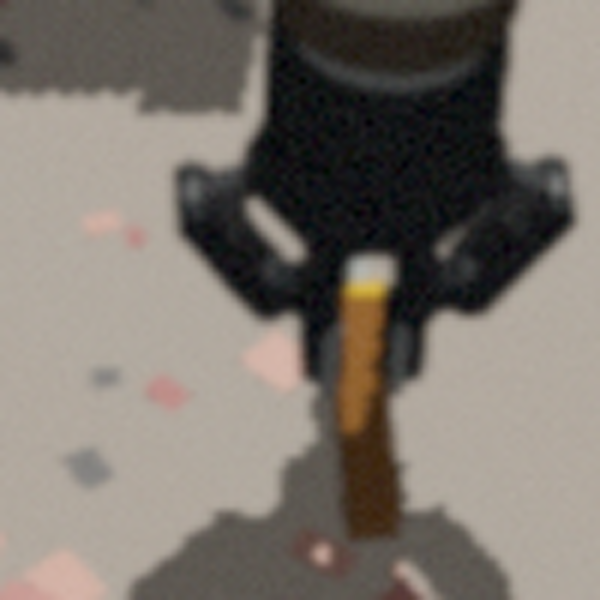

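The opener is held level over free terrazzo (handle at (365,400) in the crop). Lowering it.

```bash
python3 -m pendant '[[[-0.5,0,1.0,0,0,0,0],[0,0,0.4,0,0,0,0],[0,0,0,0,0,0,0]]]'; python3 -m pendant '[[[0,0,0.3,0,0,0,0],[0,0,0,0,0,0,0]]]'; python3 -m pendant '[[[0,0,0.2,0,0,0,0],[0,0,0,0,0,0,0]]]'
```

```text
time: 11.95
ee_pos: [0.583, -0.214, 0.034]
tcp_rot: [179.5, 0.2, 78.5]
wrist_force: [0.7, 0.5, -0.2]
opening: 0.0143
time: 12.12
ee_pos: [0.5838, -0.2142, 0.0326]
tcp_rot: [179.3, 0.2, 78.5]
wrist_force: [-0.8, -0.3, -1.6]
opening: 0.0145
time: 12.28
ee_pos: [0.5844, -0.2146, 0.0318]
tcp_rot: [179.2, 0.3, 78.4]
wrist_force: [-1.2, -0.2, -1.2]
opening: 0.0147
```

```bash
python3 -m pendant '[[[0,0,0.5,0.012,0,0,0],[0,0,0,0,0,0,0]]]'; python3 -m pendant '[[[0,0,0.4,0.005,0,0,0],[0,0,0,0,0,0,0]]]'
```

```text
time: 12.45
ee_pos: [0.5847, -0.2149, 0.0273]
tcp_rot: [179.9, 0.3, 78.4]
wrist_force: [0.7, -0.0, -0.9]
opening: 0.0149
time: 12.62
ee_pos: [0.5856, -0.2153, 0.0243]
tcp_rot: [-179.9, 0.3, 78.4]
wrist_force: [-0.6, -0.1, -1.3]
opening: 0.0141
```

```bash
python3 -m pendant '[[[0,0,0.15,0,0,0,0],[0,0,0,0,0,0,0]]]'; python3 -m pendant '[[[0,0,0,0,0,0,25],[0,0,0,0,0,0,35],[0,0,0,0,0,0,45],[0,0,0,0,0,0,60],[0,0,0,0,0,0,60]]]'; python3 -m pendant '[[[0,0,-1,0,0,0,70],[0,0,-2,0,0,0,70],[0,0,-3,0,0,0,100],[0,0,-3,0,0,0,100],[0,0,-3,0,0,0,100]]]';python3 -m pendant '[[[0,0,-3,0,0,0,100],[0,0,-3,0,0,0,100],[0,0,0,0,0,0,100]]]'; python3 -c "
from h import *
st()"
```

```text
time: 12.78
ee_pos: [0.5859, -0.2154, 0.0243]
tcp_rot: [-179.9, 0.3, 78.4]
wrist_force: [0.7, -0.4, -1.5]
opening: 0.0145
time: 13.2
ee_pos: [0.5858, -0.2154, 0.0232]
tcp_rot: [-179.9, 0.3, 78.4]
wrist_force: [0.1, 0.4, -0.2]
opening: 0.0512
time: 13.62
ee_pos: [0.5822, -0.2134, 0.1409]
tcp_rot: [-179.1, 0.2, 78.4]
wrist_force: [0.8, -0.5, 1.2]
opening: 0.0856
time: 13.87
ee_pos: [0.5838, -0.2136, 0.2128]
tcp_rot: [-179.6, 0.3, 78.4]
wrist_force: [1.2, 0.6, 0.3]
opening: 0.0854
t 13.8667 p [ 0.5838 -0.2136  0.2128] rpy [-179.6     0.25   78.4 ] F [1.2 0.6 0.3] open 0.0854 q [-20.   14.8  17.2  92.7  -0.3  81.6]
```

```bash
python3 - <<'E'
from h import *
a=bot.camera("top")[:,:,::-1];b=bot.camera("side")[:,:,::-1]
C=np.zeros((600,800,3),np.uint8)
C[:400,:400]=cv2.resize(a[225:275,250:300],(400,400),interpolation=cv2.INTER_CUBIC)
C[:400,400:]=cv2.resize(b[170:220,290:340],(400,400),interpolation=cv2.INTER_CUBIC)
C[400:,:400]=cv2.resize(a[190:290,210:410],(400,200),interpolation=cv2.INTER_CUBIC)
C[400:,400:]=cv2.resize(b[130:350,200:640],(400,200),interpolation=cv2.INTER_AREA)
cv2.imwrite("pics/cap8.png",C)
for c in("top","side"):
    for n in("cap_top","cap","canister","hinge"):
        m=bot.mark_of(c,n);print(c,n,[(np.round(k["uv"],1).tolist(),round(k["confidence"],2),np.round(at_z(c,k["uv"],dict(cap_top=.092,cap=.062,canister=.008,hinge=.112)[n]),4).tolist()) for k in m[:2]])
E
```

```text
top cap_top [([271.5, 249.8], 0.86, [0.5477, 0.1014, 0.092]), ([384.5, 235.9], 0.51, [0.5759, -0.2033, 0.092])]
top cap [([274.9, 248.7], 0.66, [0.5536, 0.0953, 0.062]), ([483.3, 322.5], 0.52, [0.3377, -0.4601, 0.062])]
top canister [([275.2, 248.9], 0.82, [0.5589, 0.0999, 0.008])]
top hinge [([245.1, 239.6], 0.93, [0.575, 0.169, 0.112])]
side cap_top [([310.6, 195.0], 0.8, [0.5486, 0.1018, 0.092]), ([245.2, 159.3], 0.18, [0.4169, 0.2798, 0.092])]
side cap [([314.1, 202.1], 0.92, [0.5588, 0.1097, 0.062])]
side canister [([314.7, 222.5], 0.66, [0.5572, 0.0965, 0.008]), ([398.0, 204.6], 0.5, [0.7795, 0.1162, 0.008])]
side hinge [([221.5, 182.4], 0.22, [0.3485, 0.1708, 0.112])]
```

View pics/cap8.png

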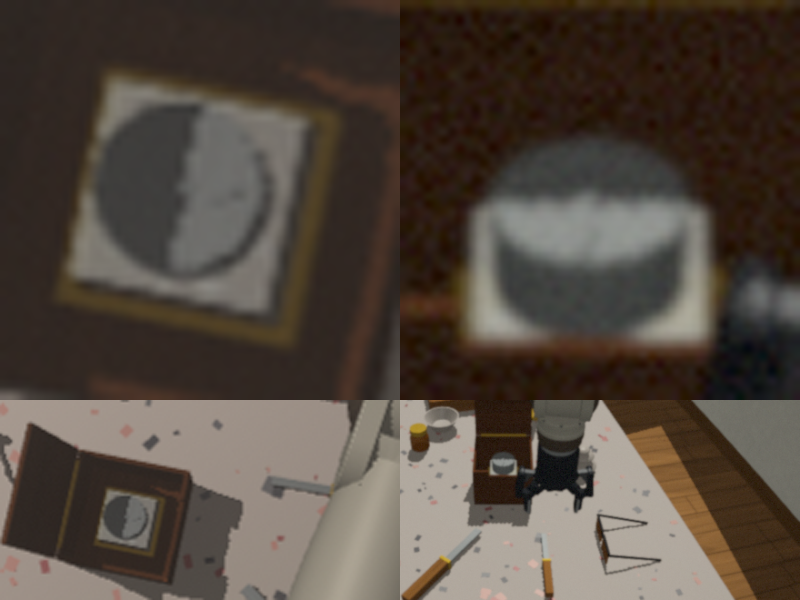

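The cover stays open, leaning back, and the opener lies flat with its blade at about (300,487) in the inset. The cap centre is at top pixel (273,249), which puts it near (0.552, 0.098), close to the box centre. Moving above it.

```bash
python3 -m pendant '[[[3.7,-1.15,0,0,0,0,100],[3.7,-1.15,0,0,0,0,100],[3.7,-1.15,0,0,0,0,100],[3.7,-1.15,0,0,0,0,100],[3.7,-1.15,0,0,0,0,100]]]' 80; python3 -m pendant '[[[3.7,-1.15,0,0,0,0,100],[3.7,-1.15,0,0,0,0,100],[2,-0.8,0,0,0,0,100],[0,0,0,0,0,0,100]]]'; python3 -c "
from h import *
st()
im=cv2.imread('pics/cap8.png')[60:300,60:300];im=cv2.normalize(im,None,0,255,cv2.NORM_MINMAX)"
```

```text
time: 14.78
ee_pos: [0.5622, -0.021, 0.201]
tcp_rot: [-178.8, 0.3, 77.7]
wrist_force: [0.7, 0.5, 0.4]
opening: 0.0857
time: 15.12
ee_pos: [0.5489, 0.0879, 0.2003]
tcp_rot: [-178.7, 0.2, 78.0]
wrist_force: [0.3, 0.4, 0.3]
opening: 0.0859
t 15.1167 p [0.5489 0.0879 0.2003] rpy [-178.72    0.2    78.02] F [0.3 0.4 0.3] open 0.0859 q [  9.    6.3   6.   90.9   0.3 111. ]
```

```bash
python3 -m pendant '[[[1.1,0.1,2,-0.022,0,0,100],[0,0,2.5,0,0,0,100],[0,0,2.5,0,0,0,100],[0,0,0,0,0,0,100]]]'; python3 - <<'E'
from h import *
st();snap("side","s9",(250,120,390,240),5)
E
```

```text
time: 15.45
ee_pos: [0.552, 0.1008, 0.1288]
tcp_rot: [179.8, 0.2, 78.3]
wrist_force: [-0.7, 0.3, -1.5]
opening: 0.0856
t 15.45 p [0.552  0.1008 0.1288] rpy [1.7981e+02 1.5000e-01 7.8280e+01] F [-0.7  0.3 -1.5] open 0.0856 q [ 10.5   5.7  -2.6  81.6  -0.2 112.2]
```

View pics/s9.png

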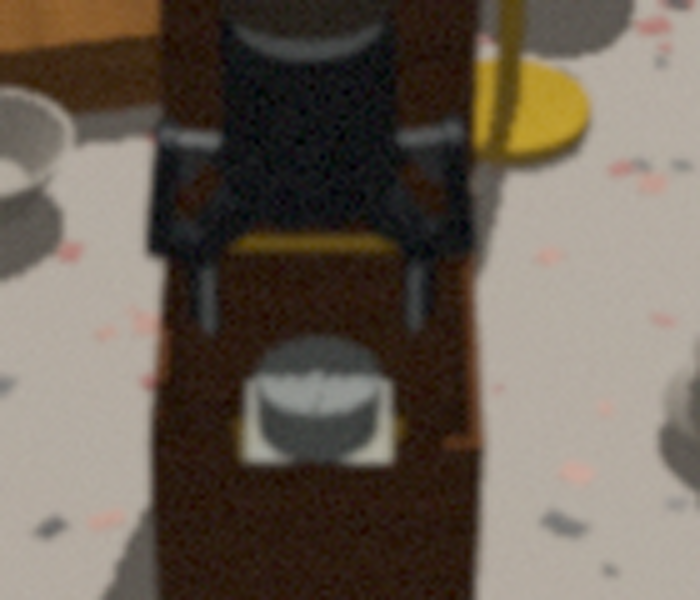

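The fingers (208,320) and (417,320) straddle the cap (318,390). Centring checks out to about 2 mm, so I descend.

```bash
python3 -c "
from h import *
p=proj('side',[[.552,.1008,.115],[.552,.099,.092],[.556,.099,.092]]);print((p-[250,120])*5)"; python3 -m pendant '[[[-0.1,0,1.5,0,0,0,100],[0,0,1.5,0,0,0,100],[0,0,1.0,0,0,0,100],[0,0,0,0,0,0,100]]]'; python3 -c "
from h import *
st()"
```

```text
[[310.30653538 336.72531521]
 [311.34346597 377.66462929]
 [319.66802202 376.47183361]]
time: 15.83
ee_pos: [0.5549, 0.0982, 0.096]
tcp_rot: [179.4, 0.0, 78.2]
wrist_force: [0.4, 0.6, -0.6]
opening: 0.0853
t 15.8333 p [0.5549 0.0982 0.096 ] rpy [1.794e+02 1.000e-02 7.815e+01] F [ 0.4  0.6 -0.6] open 0.0853 q [ 10.1   6.1  -5.8  77.6  -0.2 112. ]
```

```bash
python3 -m pendant '[[[0,-0.1,0.7,0.01,0,0,100],[0,0,0.5,0,0,0,100],[0,0,0,0,0,0,100]]]'; python3 -c "
from h import *
st()"
```

```text
time: 16.08
ee_pos: [0.5554, 0.0979, 0.0864]
tcp_rot: [179.9, -0.1, 78.1]
wrist_force: [0.8, 0.8, 0.1]
opening: 0.0856
t 16.0833 p [0.5554 0.0979 0.0864] rpy [ 1.7985e+02 -6.0000e-02  7.8090e+01] F [0.8 0.8 0.1] open 0.0856 q [ 10.    6.7  -6.2  77.    0.  111.9]
```

```bash
python3 -m pendant '[[[0,-0.2,0.25,0,0,0,100],[0,0,0,0,0,0,60],[0,0,0,0,0,0,0],[0,0,0,0,0,0,0],[0,0,0,0,0,0,0]]]' 80; python3 -m pendant '[[[0,0,0,0,0,0,0],[0,0,0,0,0,0,0],[0,0,0,0,0,0,0]]]'; python3 -c "
from h import *
o=st();print(o['torque'])"
```

```text
time: 16.5
ee_pos: [0.5541, 0.0983, 0.0857]
tcp_rot: [179.7, -0.1, 78.1]
wrist_force: [0.4, -0.4, -3.5]
opening: 0.0563
time: 16.75
ee_pos: [0.5542, 0.0985, 0.0856]
tcp_rot: [179.7, -0.1, 78.1]
wrist_force: [0.5, -0.6, -0.6]
opening: 0.0564
t 16.75 p [0.5542 0.0985 0.0856] rpy [ 1.7971e+02 -1.0000e-01  7.8100e+01] F [ 0.5 -0.6 -0.6] open 0.0564 q [ 10.1   6.4  -6.5  76.7  -0.  112. ]
[-0.10335711  0.01777118  0.07311433]
```

```bash
python3 -m pendant '[[[0,0,0,0,0,-0.08,0],[0,0,0,0,0,-0.08,0],[0,0,0,0,0,-0.08,0],[0,0,0,0,0,-0.08,0],[0,0,0,0,0,-0.08,0]]]'; python3 -m pendant '[[[0,0,0,0,0,-0.08,0],[0,0,0,0,0,-0.08,0],[0,0,0,0,0,-0.08,0],[0,0,0,0,0,-0.08,0],[0,0,0,0,0,0,0]]]'; python3 -c "
from h import *
o=st();print(o['torque'])"
```

```text
time: 17.17
ee_pos: [0.5545, 0.0984, 0.0856]
tcp_rot: [179.7, 0.0, 101.8]
wrist_force: [0.2, 0.4, -1.1]
opening: 0.0561
time: 17.58
ee_pos: [0.5548, 0.0984, 0.0856]
tcp_rot: [179.7, 0.1, 121.2]
wrist_force: [-0.1, 0.7, -0.8]
opening: 0.0564
t 17.5833 p [0.5548 0.0984 0.0856] rpy [1.7967e+02 1.4000e-01 1.2118e+02] F [-0.1  0.7 -0.8] open 0.0564 q [10.1  6.5 -6.5 76.7 -0.  68.9]
[-0.04084545  0.0364762   0.0153841 ]
```

```bash
python3 -m pendant '[[[0,0,0,0,0,-0.08,0],[0,0,0,0,0,-0.08,0]]]'; for i in 1; do python3 -c "
from h import *
o=st();print(o['torque'])"; python3 -m pendant '[[[0,0,0,0,0,-0.06,0],[0,0,0,0,0,-0.06,0]]]';python3 -c "
from h import *
o=st();print(o['torque'])"; python3 -m pendant '[[[0,0,0,0,0,-0.06,0],[0,0,0,0,0,0,0]]]';done;python3 -c "
from h import *
o=st();print(o['torque'])
snap('top','t10',(225,190,325,290),5);print([(np.round(k['uv'],1),k['confidence']) for k in bot.mark_of('top','cap_top')])"
```

```text
time: 17.75
ee_pos: [0.5549, 0.0984, 0.0857]
tcp_rot: [179.7, 0.2, 130.2]
wrist_force: [1.0, 0.4, -1.5]
opening: 0.0567
t 17.75 p [0.5549 0.0984 0.0857] rpy [179.67   0.2  130.19] F [ 1.   0.4 -1.5] open 0.0567 q [10.1  6.5 -6.5 76.7 -0.  59.9]
[ 0.00992597 -0.13532481 -0.21811671]
time: 17.92
ee_pos: [0.555, 0.0985, 0.0858]
tcp_rot: [179.7, 0.2, 137.1]
wrist_force: [0.9, -0.4, -1.2]
opening: 0.0567
t 17.9167 p [0.555  0.0985 0.0858] rpy [179.69   0.23 137.12] F [ 0.9 -0.4 -1.2] open 0.0567 q [10.1  6.5 -6.5 76.7  0.  52.9]
[ 0.04651501 -0.13495813 -0.18949445]
time: 18.08
ee_pos: [0.5551, 0.0985, 0.0859]
tcp_rot: [179.7, 0.3, 140.6]
wrist_force: [-0.0, -0.2, -0.2]
opening: 0.0566
t 18.0833 p [0.5551 0.0985 0.0859] rpy [179.69   0.25 140.56] F [-0.  -0.2 -0.2] open 0.0566 q [10.1  6.5 -6.5 76.7  0.  49.5]
[-0.01427994  0.07012643  0.09152668]
[]
```

```bash
R='from h import *
o=st();print(np.round(o["torque"],2))'; python3 -m pendant '[[[0,0,0,0,0,-0.06,0],[0,0,0,0,0,-0.06,0]]]'>/dev/null; python3 -c "$R";python3 -m pendant '[[[0,0,0,0,0,-0.06,0]]]'>/dev/null; python3 -c "$R"; python3 -m pendant '[[[0,0,0,0,0,-0.06,0]]]'>/dev/null; python3 -c "$R"
```

```text
t 18.35 p [0.5553 0.0986 0.0861] rpy [179.69   0.31 146.91] F [-0.3 -0.2  0.3] open 0.0566 q [10.1  6.4 -6.5 76.7  0.  43.1]
[ 0.06 -0.12 -0.22]
t 18.4333 p [0.5555 0.0986 0.0863] rpy [179.69   0.35 150.3 ] F [ 0.5 -0.2  0.7] open 0.0565 q [10.1  6.4 -6.5 76.6  0.  39.8]
[ 0.07 -0.07 -0.2 ]
t 18.5167 p [0.5558 0.0987 0.087 ] rpy [179.67   0.41 153.71] F [ 0.5 -0.3  4.8] open 0.0567 q [10.1  6.4 -6.4 76.6  0.  36.3]
[ 0.11  0.11 -0.04]
```

```bash
R='from h import *
o=st();print(np.round(o["torque"],2))'; python3 -m pendant '[[[0,0,0,0,0,-0.05,0],[0,0,0,0,0,0,0]]]'>/dev/null; python3 -c "$R";python3 -m pendant '[[[0,0,-0.3,0,0,0,0],[0,0,0,0,0,0,0]]]'>/dev/null; python3 -c "$R"
```

```text
t 18.6833 p [0.5562 0.0989 0.0881] rpy [179.63   0.49 156.53] F [-1.  -0.1  0. ] open 0.0563 q [10.1  6.4 -6.3 76.7  0.  33.5]
[-0.1   0.25  0.03]
t 18.85 p [0.5561 0.0989 0.0914] rpy [179.63   0.49 156.16] F [ 0.6 -0.4 -1.5] open 0.0563 q [10.1  6.3 -6.1 77.1  0.  33.9]
[ 0.02 -0.06  0.03]
```

```bash
R='from h import *
o=st();print(np.round(o["torque"],2))'; python3 -m pendant '[[[0,0,-0.5,0,0,0,0],[0,0,-0.5,0,0,0,0],[0,0,0,0,0,0,0]]]'>/dev/null; python3 -c "$R";python3 -m pendant '[[[0,0,-0.8,0,0,0,0],[0,0,-0.8,0,0,0,0],[0,0,-0.8,0,0,0,0],[0,0,-0.8,0,0,0,0],[0,0,0,0,0,0,0]]]'>/dev/null; python3 -c "$R"; python3 - <<'E'
from h import *
a=bot.camera("top")[:,:,::-1];b=bot.camera("side")[:,:,::-1]
C=np.zeros((600,800,3),np.uint8)
C[:,:500]=cv2.resize(b[110:230,250:350],(500,600),interpolation=cv2.INTER_CUBIC)
C[:200,500:]=cv2.resize(a[150:350,150:450],(300,200),interpolation=cv2.INTER_AREA)
C[200:425,500:]=cv2.resize(b,(300,225),interpolation=cv2.INTER_AREA)
cv2.imwrite("pics/f11.png",C)
E
```

```text
t 19.1 p [0.5558 0.0989 0.1019] rpy [179.65   0.45 155.89] F [-0.   0.2 -0.5] open 0.0568 q [10.1  6.1 -5.1 78.3  0.  34.2]
[-0.05 -0.    0.  ]
t 19.5167 p [0.5555 0.0988 0.138 ] rpy [179.64   0.47 155.8 ] F [ 0.6  1.3 -0.3] open 0.0567 q [10.1  5.6 -1.7 82.2  0.  34.3]
[ 0.05 -0.01  0.01]
```

```bash
python3 - <<'E'
from h import *
for c in("top","side"):
    bot.camera(c)
    for n in("cap","canister","cover","opener"):
        print(c,n,[(np.round(k["extent"]).tolist(),round(k["confidence"],2)) for k in bot.masks_of(c,n)[:3]])
    m=bot.mark_of(c,"canister");print([(np.round(k["uv"],1).tolist(),round(k["confidence"],2),np.round(at_z(c,k["uv"],.008),4).tolist()) for k in m[:1]])
    m=bot.mark_of(c,"cap");print([(np.round(k["uv"],1).tolist(),round(k["confidence"],2),np.round(at_z(c,k["uv"],.114),4).tolist()) for k in m[:1]])
print(proj("side",[[.5555,.0988,.114],[.5535,.099,.008],[.5555,.0988,.062]]))
st()
E
```

```text
top cap [([432.0, 179.0, 469.0, 237.0], 0.5)]
top canister [([210.0, 246.0, 222.0, 267.0], 0.74), ([279.0, 237.0, 288.0, 266.0], 0.53)]
top cover [([211.0, 243.0, 221.0, 262.0], 0.5)]
top opener [([333.0, 283.0, 396.0, 352.0], 0.57)]
[([272.2, 249.2], 0.39, [0.5583, 0.1085, 0.008])]
[([363.8, 185.1], 0.47, [0.7117, -0.1515, 0.114])]
side cap [([302.0, 173.0, 325.0, 195.0], 0.57)]
side canister [([300.0, 198.0, 326.0, 214.0], 0.57), ([385.0, 360.0, 475.0, 421.0], 0.26)]
side cover [([280.0, 107.0, 346.0, 168.0], 0.9)]
side opener [([203.0, 270.0, 286.0, 357.0], 0.92), ([355.0, 277.0, 370.0, 351.0], 0.82)]
[]
[([312.6, 189.5], 0.52, [0.5517, 0.0939, 0.114])]
[[313.72496921 188.0005259 ]
 [313.00153362 222.06169614]
 [313.770055   205.15773198]]
t 20.3167 p [0.5547 0.0986 0.1355] rpy [179.73   0.33 155.8 ] F [ 0.1 -0.3 -0.7] open 0.0565 q [10.1  5.6 -1.9 82.1  0.  34.3]
```

```bash
python3 -c "
from workcell import bot
print(bot.job_done())"
```

```text
the job is handed in; nothing more can be done
None
```

I did the whole job in the order asked and handed it in at about 20.3 s of the 67 s allowed. My last look at the scene was through the networks rather than by eye, because the picture limit was used up.

**What I did:**
- **Cover:** I picked the short opener (about 115 mm from origin to tip), put its blade about 37 mm into the slot and tilted it to pry the cover up. I then pushed the cover to about 103°.
- **Opener:** I laid it flat on the terrazzo, about 10 cm or more in front of the box.
- **Cap:** I turned it counter-clockwise until the seal pushed up with about 5 N and the torque fell, at about 1.32 rad of gripper turn. I added about 0.05 rad and raised it straight up by about 50 mm.

**Last checks:**
- **Cap:** it is level to about 0.3° in the gripper, with its underside about 36 mm above the neck. The wrist force is about 0.7 N, which is just the cap's weight.
- **Canister:** it still sits at its old place in the side view (rows 198–214).
- **Cover and opener:** the side view shows the cover open and the opener on the surface.

**Checks that failed or disagreed:**
- **Top camera:** the arm hid most of the box, and its reports for the cap, canister and cover at the end were not usable.
- **Cap's starting angle:** I could not read the rib, so I relied on force and torque to tell when the thread let go.
- **Gripper opening:** it read 2–4 mm less than the true widths throughout.
- **Bystanders:** I did not measure them again at the end, but I saw no contact forces on any of the moves.

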